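# Hold the magnifier over the greyscale strip on the light table

## Robot

A 6-joint arm with a two-finger parallel gripper is mounted at the origin on the work surface. World frame = base frame: x ahead of the robot, y to its left, z up, the work surface at z = 0. Lengths are in m, angles in rad, forces in N, time in s.
With the tool pointing down it reaches from about 0.375 to 0.925 m from the base axis. Payload 5.7 kg.
Tool frame: the origin (TCP) lies at the very end of the fingers, on their centre line; the grasp point (between the pads) lies 19 mm behind it; z points along the fingers, y is the line along which they close (so a half turn about z gives the same grasp; the last joint's range is limited). The gripper opens to 85 mm and grips with 20 to 120 N. Pads are 22 mm wide; open, the fingers measure 114 mm over their backs; the gripper's body (76 mm by 85 mm) begins 54 mm behind the grasp point. The pads swing forward as they close: fully open they stand 13 mm farther back than shut.
Start: joints at [-1.4, 0.359, 1.51, -0, 1.272, -0.115], TCP at [0.169, -0.576, 0.231] pointing down, gripper open.
Joint ranges: [-2.97, 2.97], [-1.01, 2.36], [0.21, 2.38], [-0.96, 4.11], [0.2, 2.71], [-2.98, 2.98]. Speed limits (rad/s): [2.39, 2.39, 3.14, 3.14, 3.14, 3.14].

## Interface

Orientations are given as a unit quaternion [w, x, y, z].
In Python, from plant import readout, optics, bot gives the robot as it stands. The module is installed in compiled form; this text tells all that it offers.
- The arm moves only by the shell command python3 -m creep 'ROWS' [FORCE]. ROWS is JSON, one flat list of numbers, 7 for each row, row after row: the turn, a rotation vector about the tool's x, y, z in rad, then the shift along the tool's x, y, z in mm, then the finger opening in mm, from 0 to 85.4. A call has exactly 8 rows; each row is the pose to reach, as a shift and turn from the pose commanded when the call began, along the tool's axes at that moment; what a row does not reach only later rows make up. A row lasts 1/12 s, in which the tool goes at most 41.7 mm and 7.16 degrees, less where a joint would pass 70% of its speed; a pose out of reach is approached as far as the arm can. A call with a gripper value outside its range is refused whole. The fingers move at their own pace and stop on an object; FORCE is the grip in N (left out, the last holds). Time passes only in rows, so rows that repeat a pose let the fingers close, or fill a call up. It gives the time, the measured TCP pose, the force, the opening and the grip force at its end, in the units of the state.
- readout.get_state(): the state, without advancing time (a new reading comes with each control period).
- optics.get_image(name): name is "side" or "top" or "wrist"; returns the picture (384x512x3 uint8, red, green, blue); there is no depth.
- optics.camera_info(name): a dict with "camera_matrix" (3x3 intrinsics, pixels), "distortion" ([k1, k2, p1, p2, k3] as OpenCV has them; the pictures are not rectified), "extrinsics" (4x4, takes a point from world to camera coordinates); the wrist camera has in their place "hand_eye" (4x4, takes a point from camera to tool coordinates, whose origin is the TCP and whose axes are the flange's). Camera axes: x right, y up, looking along -z (the intrinsics and any distortion apply to the point x, -y, -z); pixel columns grow to the right and rows downward; lengths in m; the calibration is good to about 2 mm. A picture is of the moment at which its call begins: read the wrist's pose just before it. camera_info takes no time and is no camera call.
- bot.hand_in(): hands the job in; it is judged then, once.
The state is a dict: "t": time; "qpos": joint angles; "qd": joint speeds; "joint_efforts": joint torques, N m; "tool_pos": TCP position; "tcp_rot": TCP orientation; "contact_force": force on the tool from outside, world axes, zero at the start; "moment": the same for the moment, N m; "opening": finger opening in m; "finger_force": force on a finger pad.
Only numpy, scipy, OpenCV 4.12 (cv2) and the standard library are available. Lean on these libraries where they do the work, as an engineer would, in place of code of your own. Each camera call takes 0.05 s, during which the arm holds its last target. There are 200 camera calls.

## Task

Slide the light table's dimmer until its white line points at the green tape flag. Then pick up the magnifier, lift it higher than the posts of the yellow jig to carry it across, and finish holding it still and level about 20 mm above the film, lens centred over the greyscale strip and lined up lengthwise with it (either way round), so that I can read the strip. Stay holding it there, do not put it down or let go; the film is wet, so nothing may touch it, keep the magnifier off the light table, do not bump the jig, and leave everything else on the bench where it is.

Things in the scene. Friction and masses are not known exactly. Their poses are not given: they have to be found in the camera images.
- lightbox: White light table, a flat box 340 (x) x 420 (y) x 55 mm, fixed on the bench ahead and to the right. Origin: centre of its underside, z up; +x away from the robot, +y to the robot's left. Its top is level; the grey control panel is the strip along the robot's side, the rest is opal glass.
- dimmer (a joint): Dimmer of the light table, in m: 0 = dimmest, at the right-hand end of its slot (seen from the robot), 0.08 = brightest; it grows as the cap slides along the light table's +y. It slides with about 1.5 N of friction and stays where it is left.
- dimmer_cap (a point): Centre of the top of the dimmer's black cap, which has a white line across it. Cap 24 mm (light table's x) x 14 mm (light table's y, the way it slides), standing 19 mm above the light table's top: its top is 74 mm above the bench. Nothing else on the control panel is higher than 4 mm.
- mark: Flag of green tape, 12 (x) x 8 mm (y), flat, stuck on the control panel beside the dimmer's slot, on its robot side. Origin: its centre; axes parallel to the light table's. The light is right when the cap's white line points at the flag: cap centre and flag at the same y in the light table's frame.
- film: Freshly printed film, a sheet 130 mm (its x) x 180 mm (its y) x 1 mm, taped on the glass of the light table and fixed to it, turned by up to 0.35 rad against it. Origin: centre of its underside, 55 mm above the bench; z up. It bears a round badge, and the grey strip near its robot-side edge. Its ink is wet.
- strip (a point): Centre of the printed greyscale strip (nine grey patches in a black border, 18 mm x 76 mm), on the film's top face, 35 mm from the film's origin towards its -x; axes as the film's: the strip runs lengthwise along y. The film's top is 56 mm above the bench.
- magnifier: Rectangular hand magnifier, loose, flat on the bench, left. Origin: centre of the lens frame's underside; x from handle to lens, z up. White frame 110 (x) x 68 x 14 mm round a clear lens; blue handle from x = -67 to -162 mm, 24 mm wide (y), 18 mm tall, flush with the frame underneath; neck between 18 mm wide, 14 mm tall. About 0.14 kg, give or take 30 %; balances near x = -50 mm.
- lens (a point): Centre of the lens frame in the plane of its underside; the same point and axes as magnifier.
- jig: Yellow registration jig, fixed on the bench between the magnifier and the light table. Origin: centre of its underside, z up. Foot 250 mm (x) x 48 mm (y) x 14 mm, two toothed posts of 30 x 34 mm section at x = +95 and -95 mm that rise to 105 mm, black thumb knobs between them up to 32 mm.
- tub_white: Bystander: white plastic ink tub with a red lid, loose; 92 mm diameter, 88 mm tall. Origin: centre of its underside.
- tub_blue: Bystander: blue plastic ink tub with a white lid, loose; 92 mm diameter, 88 mm tall. Origin: centre of its underside.
- tape_roll: Bystander: roll of light-blue masking tape lying flat, loose; 100 mm diameter, 48 mm tall. Origin: centre of its underside.
- spray_can: Bystander: red spray can with a pale band and black cap, standing, loose; 66 mm diameter, 198 mm tall. Origin: centre of its underside.
- squeegee: Bystander: wooden hand squeegee lying flat along its x axis, its rubber blade towards its +y, loose; 200 x 63 mm, 26 mm tall; its blade reaches 47 mm from the origin line. Origin: centre of its underside.
- ink_knife: Bystander: ink spatula lying along its x axis, loose; 260 mm long, blade 65 mm wide, 20 mm tall. Origin: centre of its underside.
- wood_block: Bystander: plain wooden block, loose; 100 x 60 mm, 32 mm tall. Origin: centre of its underside.

How it is judged:
By the outcome, as a careful person would: the job done as asked, in the order asked, and still so for the second after the job is handed in, while the arm keeps its last pose, push and grip.
It also fails if it takes over 58 s, if anything falls off the work surface, if the arm or the gripper's body presses on something with over 40 N, if the wrist force passes 120 N, or if a joint passes its speed limit or range.

## Working session

There is one attempt and no reset: what is moved stays moved. The work goes in short steps, Python scripts to look and compute and a shell command to move; the robot and the scene stay as the last step left them, time stands still between calls to the robot, and variables do not carry over. Pictures are saved under pics/ and viewed, at most 10 in all, crops included, and the job is handed in when it is done.

```bash
mkdir -p pics
cat > h.py <<'E'
import numpy as np,cv2
from scipy.spatial.transform import Rotation as R
from plant import readout,optics,bot
def tool():
    s=readout.get_state();q=s["tcp_rot"];T=np.eye(4);T[:3,:3]=R.from_quat([q[1],q[2],q[3],q[0]]).as_matrix();T[:3,3]=s["tool_pos"];return T
def shot(n,f=None):
    T=tool();im=optics.get_image(n)
    if f: cv2.imwrite("pics/"+f,im[:,:,::-1])
    return im,cam(n,T)
def cam(n,T):
    c=optics.camera_info(n);K=np.array(c["camera_matrix"]);D=np.array(c["distortion"])
    M=T@np.array(c["hand_eye"]) if n=="wrist" else np.linalg.inv(np.array(c["extrinsics"]))
    return K,D,M
def ray(C,px,z):
    K,D,M=C;p=cv2.undistortPoints(np.array(px,float).reshape(-1,1,2),K,D).reshape(-1,2)
    d=np.c_[p[:,0],-p[:,1],-np.ones(len(p))]@M[:3,:3].T;o=M[:3,3]
    return o+d*((z-o[2])/d[:,2])[:,None]
E
python3 - <<'E'
from h import *
a,_=shot("top","top.png");b,_=shot("side","side.png");w,_=shot("wrist","w0.png")
for n in("top","side","wrist"):print(n,optics.camera_info(n))
print(readout.get_state())
E
```

```text
top {'camera_matrix': array([[449.5592502 ,   0.        , 253.60258015],
       [  0.        , 449.5592502 , 198.98005356],
       [  0.        ,   0.        ,   1.        ]]), 'distortion': array([-0.06996794,  0.        ,  0.        ,  0.        ,  0.        ]), 'extrinsics': array([[ 0.00562426, -0.99997885,  0.00326596,  0.00423551],
       [ 0.99808825,  0.00581459,  0.0615308 , -0.51421741],
       [-0.06154849,  0.00291365,  0.99809984, -1.40392427],
       [ 0.        ,  0.        ,  0.        ,  1.        ]])}
side {'camera_matrix': array([[356.31766352,   0.        , 255.84444313],
       [  0.        , 356.31766352, 189.9048638 ],
       [  0.        ,   0.        ,   1.        ]]), 'distortion': array([-0.09790621,  0.        ,  0.        ,  0.        ,  0.        ]), 'extrinsics': array([[-0.74774756, -0.6638967 , -0.01071304,  0.3987778 ],
       [ 0.38954676, -0.45169872,  0.80263415, -0.26202997],
       [-0.53770523,  0.5959945 ,  0.59637542, -1.02034862],
       [ 0.        ,  0.        ,  0.        ,  1.        ]])}
wrist {'camera_matrix': array([[316.06213081,   0
[... 563 characters left out ...]
])}
{'t': 0.15, 'qpos': array([-1.40010566e+00,  3.59359605e-01,  1.51118072e+00, -1.25133103e-05,
        1.27250191e+00, -1.15119686e-01]), 'qd': array([ 0.00071401, -0.00318469, -0.00377159,  0.00147804,  0.00080774,
        0.00014695]), 'joint_efforts': array([-2.39177416e-04, -5.28029573e+01, -2.78930658e+01, -2.94633937e-04,
        8.27355660e-03, -2.47368342e-05]), 'tool_pos': array([ 0.1690486 , -0.57514812,  0.23063593]), 'tcp_rot': array([-7.24343825e-04,  9.89805898e-01,  1.42421059e-01, -2.61127584e-05]), 'contact_force': array([-0.42678648, -1.23783999,  0.04072348]), 'moment': array([-0.00982433,  0.04106079, -0.02005902]), 'finger_force': 0.0, 'opening': 0.08513253151271075}
```

View pics/top.png

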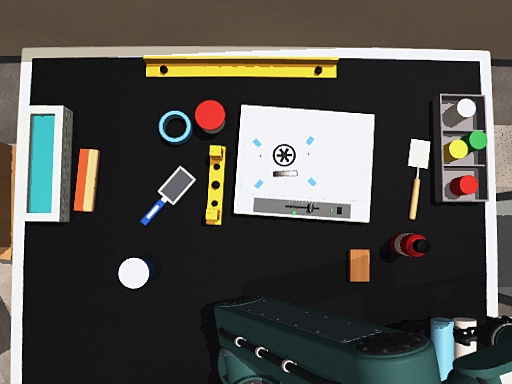

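View pics/w0.png

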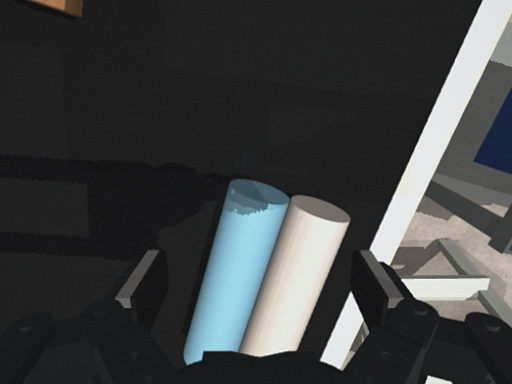

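View pics/side.png

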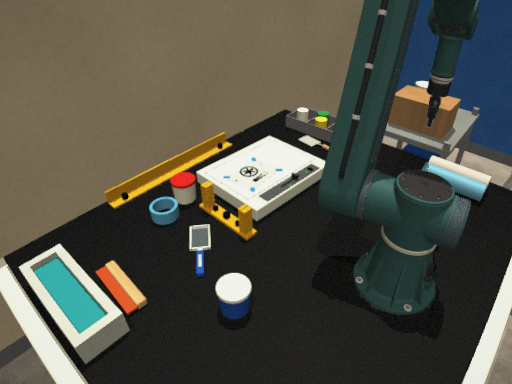

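Top view: light table spans (240,105)–(369,222), strip ~(285,173), cap ~(310,208), flag ~(294,212), magnifier frame ~(177,185) with handle end ~(145,220), jig ~(215,185). The blue roll is at the start pose, clear below the tool.

Run:
```python
from h import *
im=cv2.imread("pics/top.png");C=cam("top",tool());np.set_printoptions(precision=4,suppress=True)
hsv=cv2.cvtColor(im,cv2.COLOR_BGR2HSV)
def blob(m,x0,y0,x1,y1,z,name):
    k=np.zeros_like(m);k[y0:y1,x0:x1]=m[y0:y1,x0:x1]
    c=max(cv2.findContours(k,0,2)[0],key=cv2.contourArea);r=cv2.minAreaRect(c)
    P=ray(C,cv2.boxPoints(r),z);print(name,r,"centre",P.mean(0)[:2],"sides",np.linalg.norm(P[1]-P[0]),np.linalg.norm(P[2]-P[1]),"yaws",np.arctan2(*(P[1]-P[0])[1::-1]),np.arctan2(*(P[2]-P[1])[1::-1]));return P
w=((hsv[...,2]>150)).astype(np.uint8)*255
w=cv2.morphologyEx(w,cv2.MORPH_CLOSE,np.ones((9,9)))
blob(w,228,95,385,230,.055,"box")
blob(((hsv[...,0]>50)&(hsv[...,0]<75)&(hsv[...,1]>100)).astype(np.uint8)*255,280,205,305,220,.056,"flag")
blob(((hsv[...,0]>100)&(hsv[...,0]<130)&(hsv[...,1]>120)&(hsv[...,2]>60)).astype(np.uint8)*255,130,195,170,230,.018,"handle")
blob((((hsv[...,1]<60)&(hsv[...,2]>60))).astype(np.uint8)*255,155,160,200,210,.014,"frame")
blob(((hsv[...,0]>18)&(hsv[...,0]<35)&(hsv[...,1]>120)).astype(np.uint8)*255,200,140,230,230,.014,"jig")
print("cap",ray(C,[[310.5,208]],.074),"strip",ray(C,[[285,173.5]],.056))
print("tape",ray(C,[[257,142],[310,141],[312,182],[259,184]],.056))
g=im[135:225,230:375];cv2.imwrite("pics/crop.png",cv2.resize(g,None,fx=5,fy=5,interpolation=2))
print(tool())
```

```text
box ((304.72442626953125, 163.28311157226562), (136.1342010498047, 108.8516845703125), 3.9909121990203857) centre [ 0.6251 -0.1511] sides 0.3395198319778646 0.42649645542050785 yaws -0.06068313981596316 -1.6316999372372532
flag ((294.0, 212.5), (3.0, 2.0), 90.0) centre [ 0.4709 -0.1168] sides 0.006141390552601621 0.009199183220371367 yaws -1.5653950825909628 -3.141250952524941
handle ((151.93484497070312, 212.2072296142578), (8.204108238220215, 30.478702545166016), 41.423667907714844) centre [0.4704 0.3279] sides 0.0959918610831403 0.02617393779986198 yaws -0.7124894210949764 -2.280817550080712
frame ((175.19924926757812, 186.33616638183594), (22.23957061767578, 39.30167770385742), 41.82017135620117) centre [0.5532 0.2562] sides 0.12463835334300837 0.0713657453834032 yaws -0.7171915124542102 -2.2928320335155967
jig ((215.0997314453125, 184.35452270507812), (16.817626953125, 79.15778350830078), 3.468229293823242) centre [0.5608 0.1295] sides 0.2520385818240635 0.05370511289404697 yaws -0.04783569325863361 -1.6271057931196555
cap [[ 0.4842 -0.1652  0.074 ]] strip [[ 0.5909 -0.089   0.056 ]]
tape [[ 0.6885 -0.0022  0.056 ]
 [ 0.6929 -0.1666  0.056 ]
 [ 0.5652 -0.1723  0.056 ]
 [ 0.558  -0.009   0.056 ]]
[[ 0.9594  0.2819 -0.0003  0.169 ]
 [ 0.2819 -0.9594  0.0014 -0.5751]
 [ 0.0002 -0.0014 -1.      0.2306]
 [ 0.      0.      0.      1.    ]]
```

View pics/crop.png

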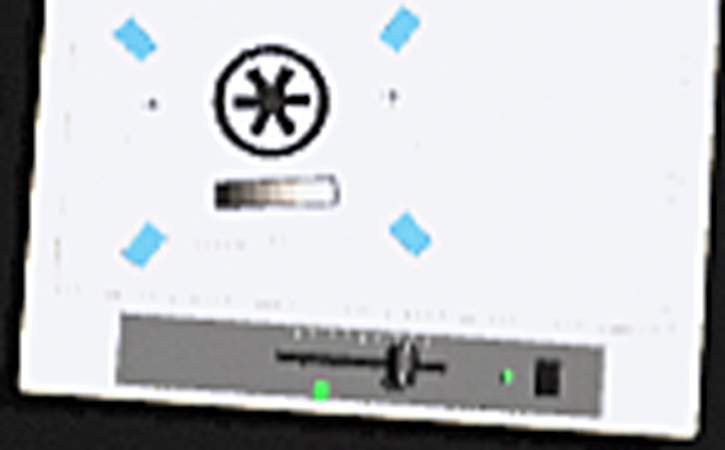

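The crop confirms the flag at image (294,213), cap line at ~(310.5,208), and strip at ~(285,173), nearly parallel to y. The light table measures 340×426 against 340×420, and the other sizes also agree. I'll lift first to clear the spray can, then go above the dimmer.

```bash
python3 -m creep '[0,0,0,0,0,-35,60, 0,0,0.05,15,-10,-60,60, 0,0,0.1,47,-34,-60,60, 0,0,0.15,80,-58,-60,60, 0,0,0.2,113,-82,-60,60, 0,0,0.25,146,-106,-60,60, 0,0,0.3,179,-130,-60,60, 0,0,0.346,212,-154,-60,60]'; python3 -c "
from h import *
T=tool();print(T); d=np.array([.484,-.165,.175])-T[:3,3];print(T[:3,:3].T@d*1000)"
```

```text
t: 0.82
tool_pos: [0.3297, -0.3663, 0.2912]
tcp_rot: [-0.0, 1.0, -0.032, -0.0]
contact_force: [0.1, -0.1, 0.4]
opening: 0.0598
finger_force: 0.0
[[ 9.98001039e-01 -6.31974761e-02 -7.51134968e-05  3.29746860e-01]
 [-6.31974513e-02 -9.98000999e-01  2.95996440e-04 -3.66282178e-01]
 [-9.36695729e-05 -2.90657773e-04 -9.99999953e-01  2.91162600e-01]
 [ 0.00000000e+00  0.00000000e+00  0.00000000e+00  1.00000000e+00]]
[ 141.23515458 -210.59446046  116.210587  ]
```

```bash
python3 -m creep '[0,0,0,22,-33,0,60, 0,0,0,44,-66,10,60, 0,0,0,66,-98,30,60, 0,0,0,88,-130,50,60, 0,0,0,108,-160,75,60, 0,0,0,126,-188,97,60, 0,0,0,141,-210,116,60, 0,0,0,141,-210,116,60]'
python3 - <<'E'
from h import *
im,C=shot("wrist","w1.png");print(tool()[:3,3])
E
```

```text
t: 1.48
tool_pos: [0.4824, -0.1617, 0.1713]
tcp_rot: [-0.002, 1.0, -0.028, -0.002]
contact_force: [0.2, 0.2, -0.0]
opening: 0.0597
finger_force: 0.0
[ 0.4819415  -0.16388514  0.17288827]
```

View pics/w1.png

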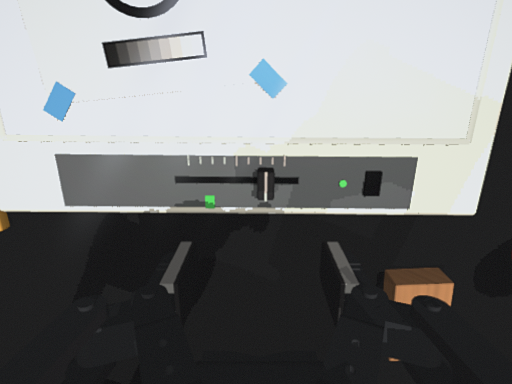

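The wrist view shows the cap with its white line at (266,183), flag at (210,200), slot horizontal (tool square to the table), and strip corners near (104,42), (204,31), (207,57) and (108,68).

Run:
```python
from h import *
np.set_printoptions(precision=4,suppress=True)
im,C=shot("wrist");T=tool();print(T[:3,3],T[:3,0])
h=cv2.cvtColor(im,cv2.COLOR_RGB2HSV)
g=cv2.inRange(h,(50,100,60),(75,255,255));n,l,s,c=cv2.connectedComponentsWithStats(g);i=1+s[1:,4].argmax();print("flag px",c[i],s[i]);f=ray(C,[c[i]],.055)[0]
sub=(h[172:196,255:278,2]>130).astype(np.uint8)
print(im[176:192,258:276].mean(2).astype(int))
G=cv2.cvtColor(im,cv2.COLOR_RGB2GRAY)
# slot row line
b=(G[150:210,50:420]<40)
print("slot",[(x,np.where(G[172:192,x]<35)[0]+172) for x in (185,200,225,245,290)])
# strip: dark border
k=np.zeros_like(G);k[25:75,95:215]=(G[25:75,95:215]<175)*255
k=cv2.morphologyEx(k,cv2.MORPH_CLOSE,np.ones((5,5)))
cs=max(cv2.findContours(k,0,2)[0],key=cv2.contourArea);r=cv2.minAreaRect(cs);P=ray(C,cv2.boxPoints(r),.056)
print("strip",r,P.mean(0),np.linalg.norm(np.diff(P,axis=0),axis=1),[np.arctan2(d[1],d[0]) for d in np.diff(P,axis=0)])
L=ray(C,[[105,211],[455,211]],.055);print("edge?",L,"slot dir",np.diff(ray(C,[[178,180],[297,180]],.055),axis=0))
cp=ray(C,[[266,183]],.074)[0];print("flag",f,"cap",cp)
print("tool delta to cap mm",T[:3,:3].T@(cp-T[:3,3])*1000,"cap->flag tool",T[:3,:3].T@(f-cp)*1000)
```

```text
[ 0.4821 -0.1656  0.1742] [ 0.9984 -0.0573 -0.0027]
flag px [206.7131 199.8852] [202 194  10  13 122]
[[ 44  39  43 115 214 207 118  50  42  46  47  43  39  40  51  55  56  55]
 [ 42  37  43 115 214 206 115  48  42  47  47  43  38  29  23  26  22  22]
 [ 42  39  44 114 204 193 108  44  42  45  47  44  41  27  22  18  21  22]
 [ 41  39  44 112 194 184 102  43  41  46  47  43  39  30  22  16  18  19]
 [ 41  39  42 113 193 183 102  45  42  45  45  42  37  29  19  19  23  22]
 [ 41  39  43 111 193 182 101  44  42  46  45  43  38  28  23  20  19  17]
 [ 42  38  42 112 193 182 102  43  42  44  47  41  37  41  47  41  33  37]
 [ 40  39  46 111 193 181 102  43  41  44  46  42  40  68  82  80  78  76]
 [ 40  39  43 116 194 182 101  42  40  43  45  40  39  75  95  94  95  94]
 [ 42  36  49 134 201 181 100  43  41  45  45  36  37  76  93  93  92  98]
 [ 41  37  53 146 207 175  89  40  40  43  46  41  38  76  93  91  92 101]
 [ 42  38  52 146 207 168  76  37  42  44  45  39  38  75  93  92  91 101]
 [ 41  37  52 145 206 169  74  38  41  42  43  38  38  76  93  91  91 100]
 [ 42  41  55 149 217 1
[... 205 characters left out ...]
ot [(185, array([], dtype=int64)), (200, array([177, 178, 179, 180, 181])), (225, array([177, 178, 179, 180])), (245, array([177, 178, 179, 180, 181])), (290, array([177, 178, 179, 180, 181]))]
strip ((151.23780822753906, 49.14024353027344), (26.83485984802246, 102.48045349121094), 83.6598129272461) [ 0.594  -0.0903  0.056 ] [0.0765 0.0181 0.0785] [np.float64(-1.524716400880932), np.float64(-3.1351232352004224), np.float64(1.6188399702203018)]
edge? [[ 0.4665 -0.0278  0.055 ]
 [ 0.4492 -0.3357  0.055 ]] slot dir [[-0.0058 -0.1019  0.    ]]
flag [ 0.4718 -0.1185  0.055 ] cap [ 0.4901 -0.171   0.074 ]
tool delta to cap mm [  8.5372   5.0584 100.1411] cap->flag tool [-21.1581 -51.3729  19.1069]
```

```bash
python3 -m creep '[0,0,0,6,3,25,50, 0,0,0,6,3,50,50, 0,0,0,6,3,75,50, 0,0,0,6,3,95,50, 0,0,0,6,3,105,50, 0,0,0,6,3,111,50, 0,0,0,6,3,111,50, 0,0,0,6,3,111,50]' 20
python3 - <<'E'
from h import *
im,C=shot("wrist","w2.png");T=tool();print(T)
E
```

```text
t: 2.25
tool_pos: [0.4888, -0.1711, 0.0652]
tcp_rot: [0.0, 1.0, -0.03, 0.001]
contact_force: [0.1, -0.2, 0.2]
opening: 0.0497
finger_force: 0.0
[[ 9.98159590e-01 -6.06143361e-02  1.82630746e-03  4.89139562e-01]
 [-6.06127830e-02 -9.98160954e-01 -8.94129654e-04 -1.71108779e-01]
 [ 1.87714587e-03  7.81786511e-04 -9.99997933e-01  6.54615858e-02]
 [ 0.00000000e+00  0.00000000e+00  0.00000000e+00  1.00000000e+00]]
```

View pics/w2.png

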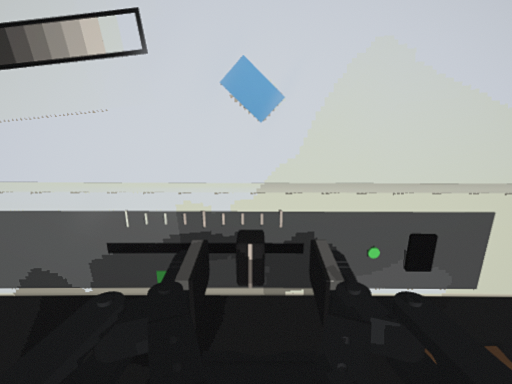

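The cap (rows 230–285, line at column 250) sits between the fingers, about 4 mm left of their centre. Shift and close.

```bash
python3 -m creep '[0,0,0,0,-4,2,50, 0,0,0,0,-4,2,30, 0,0,0,0,-4,2,10, 0,0,0,0,-4,2,5, 0,0,0,0,-4,2,5, 0,0,0,0,-4,2,5, 0,0,0,0,-4,2,5, 0,0,0,0,-4,2,5]' 20
python3 - <<'E'
from h import *
np.set_printoptions(precision=4,suppress=True)
im,C=shot("wrist","w3.png");T=tool();print(T)
h=cv2.cvtColor(im,cv2.COLOR_RGB2HSV)
g=cv2.inRange(h,(50,100,40),(75,255,255));n,l,s,c=cv2.connectedComponentsWithStats(g)
for i in range(1,n):
  if s[i,4]>15:print(c[i],s[i],T[:3,:3].T@(ray(C,[c[i]],.055)[0]-T[:3,3])*1000)
E
```

```text
t: 2.97
tool_pos: [0.4888, -0.1663, 0.0628]
tcp_rot: [-0.0, 1.0, -0.03, 0.0]
contact_force: [-1.2, 0.4, 5.4]
opening: 0.0132
finger_force: 24.0
[[ 0.9982 -0.0602  0.0006  0.4888]
 [-0.0602 -0.9982  0.     -0.1663]
 [ 0.0006 -0.     -1.      0.0628]
 [ 0.      0.      0.      1.    ]]
[383.9478 254.1565] [378 249  13  12 115] [-3.7819 68.0233  7.7832]
[171.7633 279.3285] [164 273  16  16 207] [-19.2048 -46.7057   7.7794]
```

```bash
python3 -m creep '[0,0,0,0,-6,-1,5, 0,0,0,0,-14,-1,5, 0,0,0,0,-22,-1,5, 0,0,0,0,-30,-1,5, 0,0,0,0,-38,-1,5, 0,0,0,0,-44,-1,5, 0,0,0,0,-46.5,-1,5, 0,0,0,0,-46.5,-1,5]'
python3 - <<'E'
from h import *
np.set_printoptions(precision=4,suppress=True)
im,C=shot("wrist");T=tool();print(T)
cv2.imwrite("pics/w4.png",cv2.resize(im[200:330,170:340,::-1],None,fx=4,fy=4))
E
```

```text
t: 3.68
tool_pos: [0.4918, -0.1184, 0.0629]
tcp_rot: [-0.0, 1.0, -0.03, 0.0]
contact_force: [5.9, 1.3, -14.1]
opening: 0.0133
finger_force: 21.5
[[ 0.9982 -0.0597  0.0006  0.4918]
 [-0.0597 -0.9982  0.001  -0.1185]
 [ 0.0005 -0.001  -1.      0.063 ]
 [ 0.      0.      0.      1.    ]]
```

View pics/w4.png

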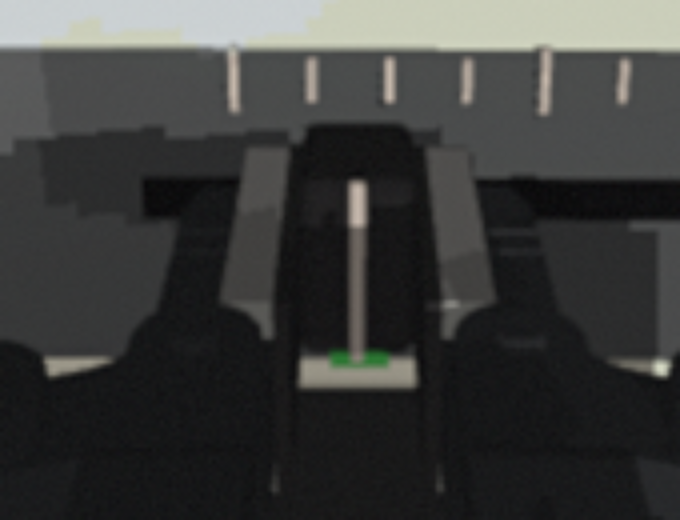

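The white line (column 357) points at the flag (centre 359) near the optical axis, so that's within 0.5 mm. Release, go up, and verify.

```bash
python3 -m creep '[0,0,0,0,0,0,20, 0,0,0,0,0,0,40, 0,0,0,0,0,0,45, 0,0,0,0,0,-15,45, 0,0,0,0,0,-45,50, 0,0,0,0,0,-80,60, 0,0,0,0,0,-110,70, 0,0,0,0,0,-110,85]'
python3 - <<'E'
from h import *
np.set_printoptions(precision=4,suppress=True)
for _ in range(4): im,C=shot("wrist","w5.png")
T=tool();print(T)
h=cv2.cvtColor(im,cv2.COLOR_RGB2HSV)
g=cv2.inRange(h,(50,100,40),(75,255,255));n,l,s,c=cv2.connectedComponentsWithStats(g)
for i in range(1,n):
  if s[i,4]>15:print(c[i],s[i],ray(C,[c[i]],.055)[0])
G=cv2.cvtColor(im,cv2.COLOR_RGB2GRAY)
for r in (178,182,186): print(r,G[r,248:272])
k=((G<175)*255).astype(np.uint8);k[80:]=0
k=cv2.morphologyEx(k,cv2.MORPH_CLOSE,np.ones((5,5)))
for cs in cv2.findContours(k,0,2)[0]:
  if cv2.contourArea(cs)>1000:
    r=cv2.minAreaRect(cs);P=ray(C,cv2.boxPoints(r),.056)
    print("strip",r,P.mean(0),np.linalg.norm(np.diff(P,axis=0),axis=1),[np.arctan2(d[1],d[0]) for d in np.diff(P,axis=0)])
E
```

```text
t: 4.4
tool_pos: [0.4948, -0.1212, 0.1793]
tcp_rot: [0.002, 1.0, -0.03, 0.005]
contact_force: [0.7, -1.1, 0.6]
opening: 0.0801
finger_force: 0.0
[[ 0.9982 -0.0602 -0.0014  0.4904]
 [-0.0602 -0.9982  0.0006 -0.1196]
 [-0.0014 -0.0005 -1.      0.1728]
 [ 0.      0.      0.      1.    ]]
[389.8    189.4222] [386 186   8   8  45] [ 0.4813 -0.2342  0.055 ]
[257.8 209.7] [253 206  10   8  70] [ 0.4695 -0.1188  0.055 ]
178 [54 38 23 26 27 26 22 22 43 60 49 23 26 29 21 26 21 33 78 94 91 92 93 92]
182 [ 52  40  39  41  40  41  37  52 147 211 172  76  40  45  46  48  40  40
  79  96  95  94  94  96]
186 [ 21  29  37  42  43  42  35  52 146 212 172  75  39  44  45  46  45  38
  27  23  16  18  24  27]
strip ((210.92831420898438, 59.89078140258789), (25.938756942749023, 100.24978637695312), 83.2901611328125) [ 0.5941 -0.0906  0.056 ] [0.0757 0.0181 0.0776] [np.float64(-1.5236576036733647), np.float64(-3.073358110489961), np.float64(1.6201749321939503)]
```

Dimmer verified: line at column 257.2, flag at 257.8. Strip at (0.594, -0.0905), direction −1.523 rad. Next, cross to the magnifier above the jig, turning the tool by −2.49.

```bash
python3 -m creep '[0,0,-0.12,-1,-20,-10,85, 0,0,-0.24,-3,-55,-20,85, 0,0,-0.36,-5,-93,-20,85, 0,0,-0.48,-7,-131,-20,85, 0,0,-0.6,-9,-169,-20,85, 0,0,-0.72,-11,-207,-20,85, 0,0,-0.84,-13,-245,-20,85, 0,0,-0.96,-15,-283,-20,85]'; python3 -c "
from h import *
T=tool();print(T); d=np.array([.493,.309,.16])-T[:3,3];print(T[:3,:3].T@d*1000)"
```

```text
t: 5.27
tool_pos: [0.4917, 0.165, 0.1916]
tcp_rot: [-0.0, 0.899, 0.437, -0.002]
contact_force: [1.2, -0.0, -0.3]
opening: 0.0848
finger_force: 0.0
[[ 6.17193991e-01  7.86803208e-01 -3.50558858e-03  4.91721114e-01]
 [ 7.86806391e-01 -6.17199515e-01 -6.79416882e-04  1.65002158e-01]
 [-2.69821495e-03 -2.33888748e-03 -9.99993625e-01  1.91628067e-01]
 [ 0.00000000e+00  0.00000000e+00  0.00000000e+00  1.00000000e+00]]
[114.17308255 -87.79519227  31.52554726]
```

```bash
python3 -m creep '[0,0,-0.12,25,-20,0,85, 0,0,-0.24,52,-40,0,85, 0,0,-0.36,80,-61,0,85, 0,0,-0.48,103,-79,5,85, 0,0,-0.6,113,-87,12,85, 0,0,-0.72,113,-87,20,85, 0,0,-0.84,113,-87,28,85, 0,0,-0.96,113,-87,32,85]' && python3 -m creep '[0,0,-0.12,0,0,0,70, 0,0,-0.24,0,0,0,70, 0,0,-0.36,0,0,0,70, 0,0,-0.48,0,0,-20,70, 0,0,-0.57,0,0,-40,70, 0,0,-0.57,0,0,-40,70, 0,0,-0.57,0,0,-40,70, 0,0,-0.57,0,0,-40,70]'
python3 - <<'E'
from h import *
np.set_printoptions(precision=4,suppress=True)
for _ in range(3): im,C=shot("wrist","w6.png")
T=tool();print(T)
h=cv2.cvtColor(im,cv2.COLOR_RGB2HSV)
g=cv2.inRange(h,(100,120,50),(130,255,255));c=max(cv2.findContours(g,0,2)[0],key=cv2.contourArea);r=cv2.minAreaRect(c);P=ray(C,cv2.boxPoints(r),.018)
print(r,P.mean(0),np.linalg.norm(np.diff(P,axis=0),axis=1),[np.arctan2(d[1],d[0]) for d in np.diff(P,axis=0)],T[:3,:3].T@(P.mean(0)-T[:3,3])*1000)
E
```

```text
t: 5.93
tool_pos: [0.4934, 0.3057, 0.1582]
tcp_rot: [-0.001, 0.595, 0.804, -0.002]
contact_force: [0.4, -0.9, 0.2]
opening: 0.0852
finger_force: 0.0
t: 6.6
tool_pos: [0.4945, 0.3055, 0.1997]
tcp_rot: [-0.001, 0.349, 0.937, -0.001]
contact_force: [-0.2, 0.4, 0.6]
opening: 0.0704
finger_force: 0.0
[[-0.7566  0.6539 -0.0026  0.4945]
 [ 0.6539  0.7566 -0.0011  0.3056]
 [ 0.0013 -0.0026 -1.      0.1998]
 [ 0.      0.      0.      1.    ]]
((260.5, 135.0), (92.0, 23.0), 90.0) [0.4724 0.3257 0.018 ] [0.0224 0.0934 0.0246] [np.float64(0.8569330199314413), np.float64(-0.7008868724205454), np.float64(-2.283648550738998)] [ 29.6697   1.2063 181.8356]
```

View pics/w6.png

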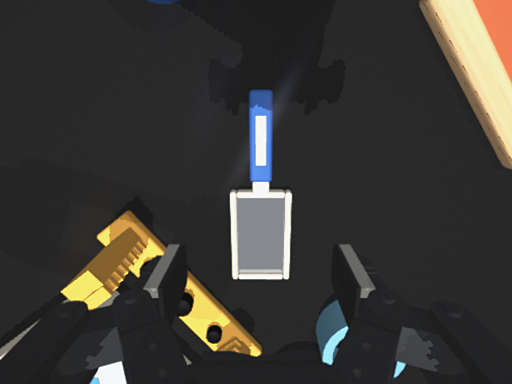

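The magnifier is squarely aligned with the tool: handle centre at (260.5,135), frame at (231–291, 188–279). The grip point (x=-85 mm) is within about 1 mm. Descend and grip.

```bash
python3 -m creep '[0,0,0,0,1,35,60, 0,0,0,0,1,70,60, 0,0,0,0,1,105,60, 0,0,0,0,1,140,60, 0,0,0,0,1,165,60, 0,0,0,0,1,182,60, 0,0,0,0,1,191,60, 0,0,0,0,1,195,60]' 60 && python3 -m creep '[0,0,0,0,0,0,60, 0,0,0,0,0,0,40, 0,0,0,0,0,0,30, 0,0,0,0,0,0,15, 0,0,0,0,0,0,15, 0,0,0,0,0,0,15, 0,0,0,0,0,0,15, 0,0,0,0,0,0,15]' 60
```

```text
t: 7.42
tool_pos: [0.4948, 0.3062, 0.0043]
tcp_rot: [-0.001, 0.349, 0.937, -0.001]
contact_force: [-0.0, 0.5, 0.3]
opening: 0.06
finger_force: 0.0
t: 8.08
tool_pos: [0.4971, 0.3073, 0.0079]
tcp_rot: [0.001, 0.348, 0.937, 0.001]
contact_force: [-1.0, 0.1, 6.5]
opening: 0.0221
finger_force: 59.5
```

```bash
python3 -m creep '[0,0,0,0,0,-5,15, 0,0,0,0,0,-15,15, 0,0,0,0,0,-35,15, 0,0,0,0,0,-60,15, 0,0,0,0,0,-90,15, 0,0,0,0,0,-120,15, 0,0,0,0,0,-145,15, 0,0,0,0,0,-160,15]' 80 && python3 -m creep '[0,0,0,0,0,-5,15, 0,0,0,0,0,-5,15, 0,0,0,0,0,-5,15, 0,0,0,0,0,-5,15, 0,0,0,0,0,-5,15, 0,0,0,0,0,-5,15, 0,0,0,0,0,-5,15, 0,0,0,0,0,-5,15]'
python3 - <<'E'
from h import *
np.set_printoptions(precision=4,suppress=True)
im,C=shot("wrist","w7.png");print(tool());b,_=shot("side","s7.png")
cv2.imwrite("pics/m7.png",np.hstack([im[180:384],b[100:304]])[:,:,::-1][:, 100:900])
print(readout.get_state()["moment"],readout.get_state()["contact_force"])
E
```

```text
t: 8.75
tool_pos: [0.4972, 0.3074, 0.1704]
tcp_rot: [0.002, 0.348, 0.937, 0.002]
contact_force: [0.6, -0.4, -1.9]
opening: 0.0218
finger_force: 78.6
t: 9.42
tool_pos: [0.4959, 0.3067, 0.1707]
tcp_rot: [-0.0, 0.348, 0.937, -0.0]
contact_force: [-0.1, 0.9, -1.4]
opening: 0.0216
finger_force: 78.6
[[-0.7572  0.6532 -0.0007  0.4961]
 [ 0.6532  0.7572 -0.0002  0.3068]
 [ 0.0004 -0.0006 -1.      0.1709]
 [ 0.      0.      0.      1.    ]]
[ 0.0023  0.0326 -0.0263] [ 0.9207  0.1622 -1.0092]
```

View pics/m7.png

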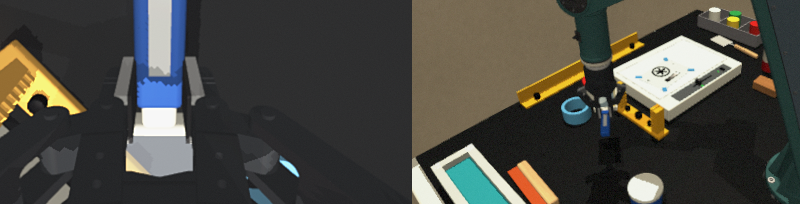

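The wrist view shows the handle square in the fingers, and the side view shows it lifted with nothing disturbed. Now measure how it sits in the hand (width along the handle gives pitch).

```bash
cat > hold.py <<'E'
from h import *
np.set_printoptions(precision=4,suppress=True)
im,C=shot("wrist");T=tool();K,D,M=C
h=cv2.cvtColor(im,cv2.COLOR_RGB2HSV);b=cv2.inRange(h,(100,110,40),(130,255,255));b=max(cv2.findContours(b,0,2)[0],key=cv2.contourArea)
m=np.zeros(im.shape[:2],np.uint8);cv2.drawContours(m,[b],-1,255,-1)
rows=np.where(m.any(1))[0];print("rows",rows[0],rows[-1]);zt=T[2,3]+.0105
out=[]
for r in range(rows[0]+6,rows[0]+100,4):
    x=np.where(m[r])[0];out.append((r,x[0]-.5,x[-1]+.5))
o=np.array(out);print(o[::3].tolist())
P=(np.linalg.inv(T)[:3,:3]@(ray(C,np.c_[(o[:,1]+o[:,2])/2,o[:,0]],zt)-T[:3,3]).T).T*1000
W=np.linalg.norm(ray(C,o[:,[1,0]],zt)-ray(C,o[:,[2,0]],zt),axis=1)*1000
ok=abs(W-np.median(W))<1.5
print("centre line y(x) slope,offset",np.polyfit(P[ok,0],P[ok,1],1));print("x",P[::3,0],"W",W[::3],"fit",np.polyfit(P[ok,0],W[ok],1),ok.sum())
e=ray(C,[[258,rows[0]-.5]],zt)[0];print("end in tool",T[:3,:3].T@(e-T[:3,3])*1000)
E
python3 hold.py
```

```text
rows 88 287
[[94.0, 232.5, 288.5], [106.0, 230.5, 289.5], [118.0, 231.5, 288.5], [130.0, 231.5, 288.5], [142.0, 231.5, 287.5], [154.0, 231.5, 287.5], [166.0, 232.5, 287.5], [178.0, 232.5, 286.5]]
centre line y(x) slope,offset [ 0.0075 -0.1731]
x [74.864  70.2353 65.4963 60.6436 55.674  50.5836 45.3686 40.0256] W [22.3874 23.8609 23.3226 23.5983 23.4609 23.743  23.6018 23.4562] fit [-0.0038 23.7145] 24
end in tool [ 77.3272  -0.4516 -10.4824]
```

The handle sits level (pitch below about 1°), yaw offset 0.0075 rad, and the lens is 84.7 mm in tool −x. Carry across at underside ≈163 mm, against 105 mm posts.

```bash
python3 -m creep '[0,0,0.04,-8,-5,0,15, 0,0,0.09,-24,-15,0,15, 0,0,0.14,-42,-27,0,15, 0,0,0.2,-62,-39,0,15, 0,0,0.26,-82,-52,0,15, 0,0,0.32,-102,-65,0,15, 0,0,0.36,-122,-77,0,15, 0,0,0.4,-138,-88,0,15]'; python3 -c "
from h import *
T=tool();print(T,np.arctan2(T[1,0],T[0,0])); d=np.array([.5901,-.0059,.171])-T[:3,3];print(T[:3,:3].T@d*1000)"
```

```text
t: 10.23
tool_pos: [0.5439, 0.1478, 0.1715]
tcp_rot: [0.0, 0.53, 0.848, 0.0]
contact_force: [0.5, 0.4, -2.1]
opening: 0.0215
finger_force: 78.6
[[-4.38931671e-01  8.98520148e-01  7.29038818e-04  5.43898406e-01]
 [ 8.98520155e-01  4.38932036e-01 -4.45019442e-04  1.47839383e-01]
 [-7.19857428e-04  4.59722945e-04 -9.99999635e-01  1.71527445e-01]
 [ 0.00000000e+00  0.00000000e+00  0.00000000e+00  1.00000000e+00]] 2.0252057945742608
[-158.41689721  -25.96831983    0.6295444 ]
```

```bash
python3 -m creep '[0,0,0.06,-20,-3,0,15, 0,0,0.12,-45,-7,0,15, 0,0,0.18,-70,-11,0,15, 0,0,0.24,-95,-16,0,15, 0,0,0.3,-120,-20,0,15, 0,0,0.36,-142,-24,0,15, 0,0,0.39,-155,-26,0,15, 0,0,0.404,-160.5,-27,0,15]' && python3 -m creep '[0,0,0,0,0,0,15, 0,0,0,0,0,0,15, 0,0,0,0,0,0,15, 0,0,0,0,0,0,15, 0,0,0,0,0,0,15, 0,0,0,0,0,0,15, 0,0,0,0,0,0,15, 0,0,0,0,0,0,15]'; python3 hold.py; python3 -c "
from h import *
T=tool();print(T,np.arctan2(T[1,0],T[0,0])); d=np.array([.5901,-.0059,.083])-T[:3,3];print(T[:3,:3].T@d*1000)
b,_=shot('side','s8.png')"
```

```text
t: 10.9
tool_pos: [0.5907, -0.0081, 0.1714]
tcp_rot: [0.0, 0.689, 0.725, 0.0]
contact_force: [-0.1, 0.6, -1.6]
opening: 0.0212
finger_force: 78.6
t: 11.57
tool_pos: [0.59, -0.0055, 0.1713]
tcp_rot: [-0.0, 0.687, 0.726, 0.0]
contact_force: [-0.6, 0.1, -1.2]
opening: 0.0218
finger_force: 78.6
rows 88 287
[[94.0, 232.5, 286.5], [106.0, 232.5, 288.5], [118.0, 232.5, 287.5], [130.0, 232.5, 287.5], [142.0, 233.5, 286.5], [154.0, 233.5, 286.5], [166.0, 233.5, 285.5], [178.0, 212.5, 285.5]]
centre line y(x) slope,offset [0.0051 1.5138]
x [75.5569 70.9243 66.1817 61.3251 56.3513 51.2566 46.0374 40.6925] W [21.6041 22.6649 22.5216 22.7881 22.2217 22.4891 22.3327 31.7307] fit [ 0.0054 22.2537] 20
end in tool [ 78.0214   1.0198 -10.4914]
[[-5.52686142e-02  9.98471522e-01 -1.24959194e-05  5.90081382e-01]
 [ 9.98471516e-01  5.52686152e-02  1.09653522e-04 -5.59283301e-03]
 [ 1.10176551e-04 -6.41642139e-06 -9.99999994e-01  1.71334560e-01]
 [ 0.00000000e+00  0.00000000e+00  0.00000000e+00  1.00000000e+00]] 1.6260931175040094
[-3.17458863e-01  2.17928687e-03  8.83345254e+01]
```

```bash
python3 -m creep '[0,0,0,0,0,10,15, 0,0,0,0,0,25,15, 0,0,0,0,0,42,15, 0,0,0,0,0,59,15, 0,0,0,0,0,73,15, 0,0,0,0,0,82,15, 0,0,0,0,0,87,15, 0,0,0,0,0,88,15]' && python3 -m creep '[0,0,0,0,0,0,15, 0,0,0,0,0,0,15, 0,0,0,0,0,0,15, 0,0,0,0,0,0,15, 0,0,0,0,0,0,15, 0,0,0,0,0,0,15, 0,0,0,0,0,0,15, 0,0,0,0,0,0,15]'
python3 - <<'E'
from h import *
T=tool();print(T)
a,C=shot("top");b,_=shot("side");w,_=shot("wrist")
f=lambda i,s:cv2.resize(i,s,interpolation=2)
cv2.imwrite("pics/fin.png",np.vstack([np.hstack([f(a[130:220,230:350],(400,300)),f(b[110:200,190:310],(400,300))]),np.hstack([f(w,(400,300)),np.zeros((300,400,3),np.uint8)])])[:,:,::-1])
E
```

```text
t: 12.33
tool_pos: [0.5894, -0.0057, 0.0821]
tcp_rot: [-0.001, 0.687, 0.726, -0.001]
contact_force: [-0.3, -0.3, -1.1]
opening: 0.0217
finger_force: 78.6
t: 13.0
tool_pos: [0.5901, -0.0058, 0.0835]
tcp_rot: [0.0, 0.687, 0.726, 0.0]
contact_force: [0.7, -0.5, -2.0]
opening: 0.0211
finger_force: 78.6
[[-5.49962123e-02  9.98486542e-01  2.05538974e-04  5.90144273e-01]
 [ 9.98486561e-01  5.49961965e-02  8.17946781e-05 -5.78948540e-03]
 [ 7.03670234e-05  2.09726301e-04 -9.99999976e-01  8.34605722e-02]
 [ 0.00000000e+00  0.00000000e+00  0.00000000e+00  1.00000000e+00]]
```

View pics/fin.png

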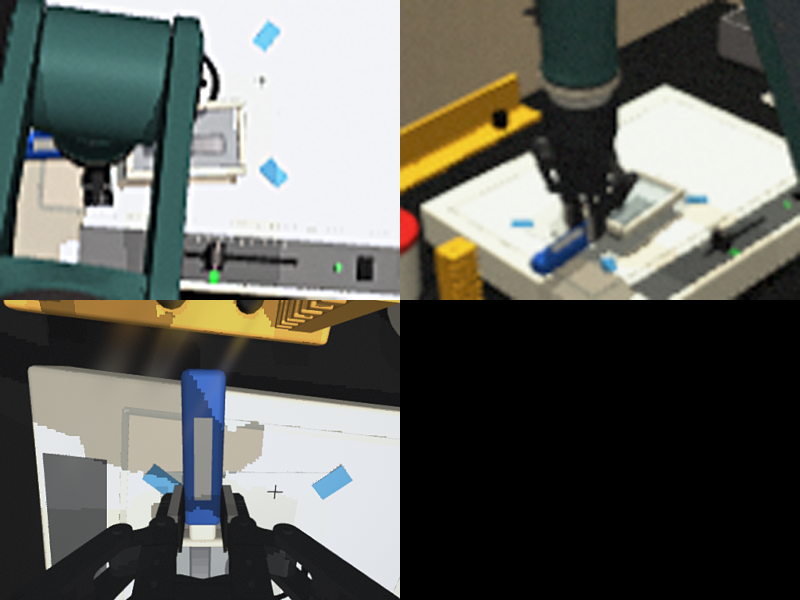

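Final view: the frame is centred on the strip (strip end mid-way between the frame edges, about 20 px ≈ 18 mm inside its end, where 17 mm is expected). The dimmer line is still on the flag, and the magnifier is level, steady and clear.

```bash
python3 -c "
from plant import bot
print(bot.hand_in())"
```

```text
the job is handed in; nothing more can be done
None
```

I handed the job in at about 13 s: the dimmer's white line is on the green flag, and the magnifier is held level and still over the greyscale strip, lens centred and lined up with it, about 20 mm above the film (within about 2 mm by my estimate).

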